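# Hold the grinder lid at half twist

### The job

The grinder runs only while its bayonet lid is held half turned: swing the clamp lever on the grinder clear of the mouth, set the lid in with its two pins down the two slots until it sits fully home, then turn it clockwise (seen from above) about half way to its lock click, roughly 33 degrees, where its pointers meet the short ticks on the rim. Never turn it as far as the click, and leave the tins and the salt shaker where they stand. Finish while still gripping the lid and holding it at half turn against its spring: do not let go.

Things in the scene. Friction and masses are not known exactly. Their poses are not given: they have to be found in the camera images.
- grinder: White round grinder base fixed to the worktop, 126 mm wide at the foot, 114 mm at the rim, rim 104 mm above the worktop. Origin: centre of its underside, z up. Its two slots lie along its +x and -x. Black marks on the rim: long tick at each slot, short tick 33 degrees clockwise of it (half way), dot at 66 degrees (click). The lever's ear stands out to 76 mm on its +y side.
- mouth (a point): Centre of the socket floor, on the grinder's axis, 85 mm above the worktop, 19 mm below the rim; the lid's underside rests here when home. Steel collar plate 8 mm thick with a 61 mm bore and two 14 mm wide slots reaching 40 mm from the axis along the grinder's x; below it an 11 mm high channel where the pins run clockwise only.
- lid: Loose black lid, 57 mm high, 140 g, standing on its steel plug (55 mm across, 20 mm high). Origin: centre of its underside, z up. Cap 84 mm across, top at 28 mm; on it a grip bar 52 mm long (x), 18 mm wide (y), top at 57 mm. Two 8 mm round pins at the plug's foot along +x and -x, 72 mm tip to tip; a steel pointer on the cap over each. Same after a half turn. Pins enter when lid x is along grinder x.
- clamp_lever (a joint): Clamp lever swinging level over the mouth about an upright axis. 0: across the mouth, pointing to the grinder's -y; grows clockwise seen from above: 1.57 points to the grinder's -x, stop at 1.9. Below about 1.1 it is in the lid's way. Stays where it is left (about 0.05 N m friction).
- lever_hinge (a point): On the lever's upright hinge axis, level with the top of its arm, 66 mm from the grinder's axis on the grinder's +y side, 112 mm above the worktop.
- lever_knob (a point): Top centre of the upright round black knob at the lever's free end, 14 mm in diameter, 33 mm tall above the arm, 88 mm from the hinge axis; its top is 145.5 mm above the worktop.
- drive_ring (a joint): Spring ring in the socket that the lid's pins push clockwise. 0 at rest; equals the lid's twist from the slots less about 0.1 rad (free play); 0.47 at half turn. Pushes back with 0.04 N m, rising to 0.1 at half turn, and turns the lid back if let go. From about 0.83 the pins meet the click plungers, pass them at 1.05 and then stay locked.
- tuna_tin: Flat tin, 86 mm across, 40 mm high, to be left alone. Origin: centre of its underside.
- short_tin: Short tin, 76 mm across, 58 mm high, to be left alone. Origin: centre of its underside.
- salt_shaker: Salt shaker, 44 mm across, 90 mm high, to be left alone. Origin: centre of its underside.
Mind the look-alikes: they are no part of the job. Leave any blue or yellow look-alike of the lid alone.

How it is judged:
By the outcome, as a careful person would: the job done as asked, in the order asked, and still so for the second after the job is handed in, while the arm keeps its last pose, push and grip.
It also fails if it takes over 58 s, if anything falls off the work surface, if the arm or the gripper's body presses on something with over 40 N, if the wrist force passes 120 N, or if a joint passes its speed limit or range.

### The arm

A 6-joint arm with a two-finger parallel gripper is mounted at the origin on a cart in front of the work surface, level with it; the furniture and walls round the work are solid. World frame = base frame: x ahead of the robot, y to its left, z up, the work surface at z = 0. Lengths are in m, angles in degrees, forces in N, time in s.
With the tool pointing down it reaches from about 0.275 to 0.75 m from the base axis. Payload 10.2 kg.
Tool frame: the origin (TCP) lies between the finger pads; the fingertips stand 25 mm ahead of it and the grasp point (between the pads) lies 6 mm ahead of it; z points along the fingers, y is the line along which they close (so a half turn about z gives the same grasp; the last joint's range is limited). The gripper opens to 88 mm and grips with 3 to 60 N. Pads are 18 mm wide; open, the fingers measure 123 mm over their backs; the gripper's body (75 mm by 187 mm) begins 45 mm behind the grasp point.
Start: joints at [-85.394, 17.928, 85.812, -0, 76.261, -12.8], TCP at [0.157, -0.501, 0.264] pointing down, gripper open.
Joint ranges: [-168.41, 168.41], [-55.51, 124.54], [10.69, 146.95], [-70.63, 250.63], [1, 178], [-165.06, 165.06]. Speed limits (degrees/s): [136.94, 136.94, 172.46, 180, 180, 180].

### API

Orientations are given as [roll, pitch, yaw] about the fixed x, y, z axes, in that order (R = Rz(yaw) Ry(pitch) Rx(roll)).
In Python, from bench import r, viewer gives the robot as it stands.
- The arm moves only by the tool send_rows, never from a script. Its argument "deltas" is a list that holds one entry, the list of rows, each a list of 5 numbers: the shift along the tool's x, y, z in mm, then the turn about the tool's z in degrees, then the closure, from 0 (fully open) to 1 (shut). A call has 1 to 5 rows; each row shifts and turns the commanded pose from where the row before left it, along the tool's axes as they then stand; what a row does not reach is not made up. A row lasts 1/12 s, in which the tool goes at most 41.7 mm and 7.16 degrees, less where a joint would pass 70% of its speed; a pose out of reach is approached as far as the arm can. A call with a gripper value outside its range is refused whole. The fingers move at their own pace and stop on an object; "grip_force" is the grip in N (left out, the last holds). Time passes only in rows, so rows that do not move let the fingers close. It gives the time, the measured TCP pose, the force, the opening and the grip force at its end, in the units of the state.
- r.state(): the state, without advancing time (a new reading comes with each control period).
- viewer.snapshot(name): name is "scene" or "top" or "wrist"; returns the picture (400x640x3 uint8, red, green, blue); there is no depth.
- viewer.get_calibration(name): a dict with "mtx" (3x3 intrinsics, pixels), "extrinsics" (4x4, takes a point from world to camera coordinates); the wrist camera has in their place "T_tool_cam" (4x4, takes a point from camera to tool coordinates, whose origin is the TCP and whose axes are the flange's). Camera axes: x right, y down, z forward; pixel columns grow to the right and rows downward; lengths in m; the calibration is good to about 2 mm. The wrist camera is an equidistant fisheye: a pixel r from the principal point sees the ray r / f radians off the axis. A picture is of the moment at which its call begins: read the wrist's pose just before it. get_calibration takes no time and is no camera call.
- r.close_job(): hands the job in; it is judged then, once.
The state is a dict: "clock": time; "q": joint angles; "joint_velocities": joint speeds; "effort": joint torques, N m; "tcp_pos": TCP position; "orientation": TCP orientation; "wrist_force": force on the tool from outside, world axes, zero at the start; "torque": the same for the moment, N m; "grip_width": finger opening in m; "grasp_force": force on a finger pad.
Only numpy, scipy, OpenCV 4.12 (cv2) and the standard library are available. Lean on these libraries where they do the work, as an engineer would, in place of code of your own. Each camera call takes 0.05 s, during which the arm holds its last target. There are 200 camera calls.

## Working session

There is one attempt and no reset: what is moved stays moved. The work goes in short steps, Python scripts to look and compute and a tool call to move; the robot and the scene stay as the last step left them, time stands still between calls to the robot, and variables do not carry over. Pictures are saved under pics/ and viewed, at most 10 in all, crops included, and the job is handed in when it is done.

Besides the shell and the picture viewer there is one more tool, called after "Emit:" as a command line: name --argument value ..., lists and objects as JSON in quotes. send_rows: Moves the arm, as the interface text tells. Its arguments: {"type":"object","properties":{"deltas":{"type":"array"},"grip_force":{"type":"number"}},"required":["deltas"]}

```bash
mkdir -p pics
python3 - <<'E'
from bench import r, viewer
import cv2,numpy as np
print(r.state())
for n in("scene","top"):
    im=viewer.snapshot(n); cv2.imwrite(f"pics/{n}0.png",im[:,:,::-1])
    print(n,viewer.get_calibration(n))
print(viewer.get_calibration("wrist"))
a=[cv2.imread(f"pics/{n}0.png") for n in("scene","top")]
cv2.imwrite("pics/both0.png",np.vstack(a)[:, :])
E
```

```text
{'clock': 0.0, 'q': array([-8.53936252e+01,  1.79585312e+01,  8.58520976e+01, -5.83594980e-04,
        7.62605678e+01, -1.27996891e+01]), 'joint_velocities': array([-0.05176559,  0.08149177,  0.03623464,  0.00057546, -0.00064808,
        0.04486121]), 'effort': array([-2.41465905e-04, -4.02214587e+01, -2.52272201e+01,  6.94515905e-02,
        3.52531043e-02, -1.26593382e-04]), 'tcp_pos': array([ 0.15702045, -0.50075409,  0.26318176]), 'orientation': array([-1.79930447e+02, -1.52204776e-02,  1.74061936e+01]), 'wrist_force': array([-0.30261544, -0.31723219,  0.18846203]), 'torque': array([ 0.03230608, -0.02427945,  0.0188105 ]), 'grasp_force': 0.0, 'grip_width': 0.08821885145108785}
scene {'mtx': array([[406.63522015,   0.        , 317.4309574 ],
       [  0.        , 406.63522015, 196.89852852],
       [  0.        ,   0.        ,   1.        ]]), 'extrinsics': array([[-0.6805622 , -0.73268257,  0.00336796,  0.60832732],
       [-0.51782019,  0.47772214, -0.70967866,  0.21399349],
       [ 0.51836024, -0.48472447, -0.70451746,  1.01860798],
       [ 0.        ,  0.        ,  0.       
[... 360 characters left out ...]
909e-01],
       [ 1.74944086e-01, -2.87285649e-03, -9.84574179e-01,
         1.28166233e+00],
       [ 0.00000000e+00,  0.00000000e+00,  0.00000000e+00,
         1.00000000e+00]])}
{'mtx': array([[309.70691629,   0.        , 311.90422729],
       [  0.        , 309.70691629, 200.25851818],
       [  0.        ,   0.        ,   1.        ]]), 'T_tool_cam': array([[ 5.07729539e-06, -9.57088934e-01, -2.89794363e-01,
         7.42862766e-02],
       [ 9.99999982e-01, -4.96342471e-05,  1.81444813e-04,
        -2.40856086e-04],
       [-1.88042547e-04, -2.89794359e-01,  9.57088917e-01,
        -1.20971710e-01],
       [ 0.00000000e+00,  0.00000000e+00,  0.00000000e+00,
         1.00000000e+00]])}
```

View pics/top0.png

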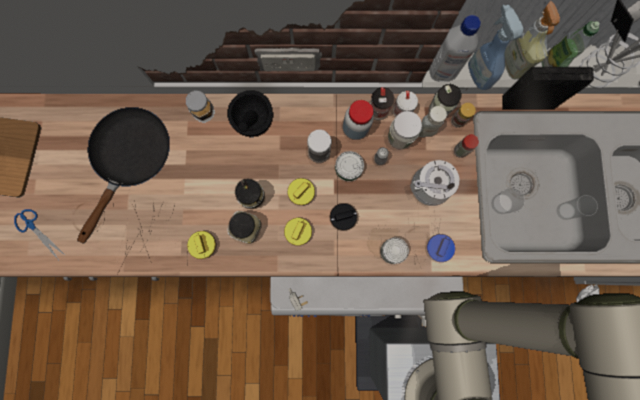

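View pics/scene0.png

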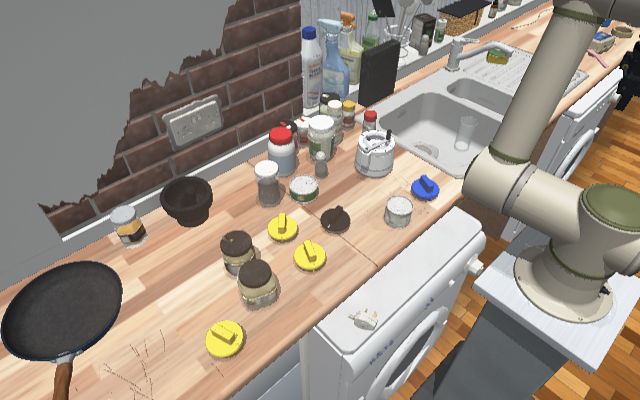

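The only black lid is at top px (343,217), also visible at scene px (335,219). Yellow look-alikes are at (301,191), (298,231) and (201,244), and a blue one at (441,248). The dark-topped jars at (248,193) and (243,226) are tall glass, not lids. The grinder is at (438,182). I'll confirm with one enlarged crop and compute positions.

```bash
cat > h.py <<'E'
import numpy as np,cv2
from bench import r,viewer
from scipy.spatial.transform import Rotation as Ro
def ray(n,u,v,st=None):
    c=viewer.get_calibration(n);K=c["mtx"]
    x=np.array([(u-K[0,2])/K[0,0],(v-K[1,2])/K[1,1],1.])
    if n!="wrist":
        E=c["extrinsics"];R=E[:3,:3].T
        return -R@E[:3,3],R@x
    th=np.hypot(x[0],x[1]);d=np.array([x[0]*np.sin(th)/max(th,1e-9),x[1]*np.sin(th)/max(th,1e-9),np.cos(th)])
    T=c["T_tool_cam"];R=Ro.from_euler("xyz",st["orientation"],degrees=True).as_matrix()
    return st["tcp_pos"]+R@T[:3,3],R@T[:3,:3]@d
def onz(n,u,v,z,st=None):
    o,d=ray(n,u,v,st);return (o+d*(z-o[2])/d[2])
def proj(n,p,st=None):
    c=viewer.get_calibration(n);K=c["mtx"]
    if n!="wrist":
        E=c["extrinsics"];q=E[:3,:3]@p+E[:3,3];return K[0,0]*q[0]/q[2]+K[0,2],K[1,1]*q[1]/q[2]+K[1,2]
    R=Ro.from_euler("xyz",st["orientation"],degrees=True).as_matrix();T=c["T_tool_cam"]
    q=T[:3,:3].T@(R.T@(np.array(p)-st["tcp_pos"])-T[:3,3]);rr=np.hypot(q[0],q[1]);th=np.arctan2(rr,q[2])
    return K[0,0]*th*q[0]/rr+K[0,2],K[1,1]*th*q[1]/rr+K[1,2]
E
python3 - <<'E'
from h import *
t=cv2.imread("pics/top0.png")
a=cv2.resize(t[140:220,390:490],None,fx=4,fy=4,interpolation=2)
b=cv2.resize(t[177:257,293:393],None,fx=4,fy=4,interpolation=2)
s=cv2.imread("pics/scene0.png");c=cv2.resize(s[115:195,330:430],None,fx=4,fy=4,interpolation=2)
d=cv2.resize(s[180:260,285:385],None,fx=4,fy=4,interpolation=2)
cv2.imwrite("pics/crop.png",np.vstack([np.hstack([a,b]),np.hstack([c,d])])[:600])
m=(t.max(2)<55).astype(np.uint8);m[:195]=0;m[:,:320]=0;m[240:]=0;m[:,365:]=0
M=cv2.moments(m,True);u,v=M['m10']/M['m00'],M['m01']/M['m00'];print(u,v,M['m00'],onz("top",u,v,.03))
print("grinder",onz("top",438,182,.1),onz("scene",376,142,.1))
for n,u,v,z in(("tuna",349,166,.04),("short",394,249,.058),("salt?",382,155,.08),("blue",441,248,.03),("y",301,191,.03),("y",298,231,.03)): print(n,onz("top",u,v,z))
E
```

```text
343.31529850746267 216.375 536.0 [0.52024005 0.28118423 0.03      ]
grinder [0.61045053 0.01339976 0.1       ] [0.61539441 0.01106971 0.1       ]
tuna [0.67212873 0.26326997 0.04      ]
short [0.42192808 0.13768352 0.058     ]
salt? [0.69553192 0.16888569 0.08      ]
blue [ 0.42678255 -0.00571906  0.03      ]
y [0.59700973 0.40782707 0.03      ]
y [0.47636724 0.4158081  0.03      ]
```

View pics/crop.png

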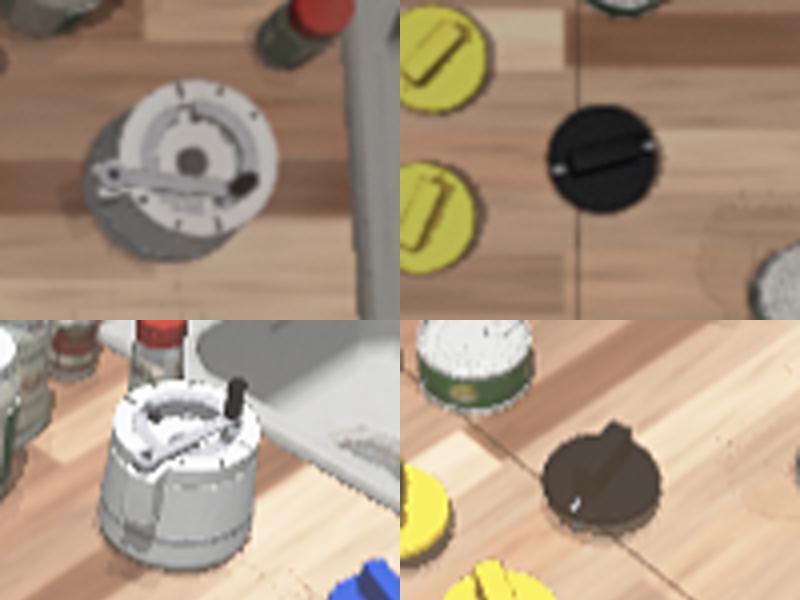

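The crop confirms it: the black lid with a bar and two steel pointers (top px (332.5,219.5) and (355,213.8)). On the grinder, the lever hinge is at px (418,184), the knob at (451,185.5) and the rim centre at about (439.5,179.5).

Run:
```python
from h import *
an=lambda v:np.degrees(np.arctan2(v[1],v[0]))
c=onz("top",439.5,179.5,.104);h=onz("top",418.25,183.75,.112);k=onz("top",451.25,185.5,.1455)
print("c",c,"h",h,"k",k,np.linalg.norm((h-c)[:2]),np.linalg.norm((k-h)[:2]))
print("grinder y dir",an(h-c),"lever",an(k-h))
# knob in scene: crop (237,383-320)/4 ; hinge (148,462-320)/4
k2=onz("scene",330+237/4,115+62/4,.1455);h2=onz("scene",330+148/4,115+142/4,.112);print(k2,h2,an(k2-h2))
p=onz("top",332.5,219.5,.03);q=onz("top",355,213.75,.03);print("lid",p,q,(p+q)/2,an(q-p))
```

```text
c [0.61690278 0.009883   0.104     ] h [0.60271797 0.0729647  0.112     ] k [ 0.59092958 -0.01011674  0.1455    ] 0.06465685834476464 0.08391359524054427
grinder y dir 102.67297559558864 lever -98.07576160029441
[ 0.5894433  -0.01251753  0.1455    ] [0.59629173 0.07521151 0.112     ] -94.46365042265346
lid [0.51081595 0.31345699 0.03      ] [0.52818725 0.24625332 0.03      ] [0.5195016  0.27985516 0.03      ] -75.50699529904352
```

Emit:
send_rows --deltas '[[[28,-17,0,0,0],[28,-17,0,0,0],[28,-17,0,0,0],[28,-17,0,0,0],[28,-17,0,0,0]]]'

```text
clock: 0.52
tcp_pos: [0.2659, -0.3766, 0.2635]
orientation: [-180.0, -0.0, 17.4]
wrist_force: [0.3, -1.2, 0.1]
grip_width: 0.0879
grasp_force: 0.0
```

Emit:
send_rows --deltas '[[[28,-17,0,0,0],[28,-17,0,0,0],[28,-17,0,0,0],[28,-17,0,0,0],[28,-17,0,0,0]]]'

```text
clock: 0.93
tcp_pos: [0.3741, -0.2535, 0.2636]
orientation: [-180.0, 0.0, 17.4]
wrist_force: [0.3, -1.1, -0.5]
grip_width: 0.088
grasp_force: 0.0
```

Emit:
send_rows --deltas '[[[28,-17,0,0,0],[28,-17,0,0,0],[28,-17,0,0,0],[28,-17,0,0,0],[28,-17,0,0,0]]]'

```text
clock: 1.35
tcp_pos: [0.4823, -0.1305, 0.2635]
orientation: [-180.0, 0.0, 17.4]
wrist_force: [-0.3, -0.6, 0.1]
grip_width: 0.0883
grasp_force: 0.0
```

Emit:
send_rows --deltas '[[[28,-17,0,0,0],[28,-17,0,0,0],[28,-17,0,0,0],[28,-17,0,0,0],[0,0,0,0,0]]]'

```text
clock: 1.77
tcp_pos: [0.57, -0.0298, 0.2629]
orientation: [-179.9, -0.0, 17.6]
wrist_force: [-0.2, -0.1, -1.5]
grip_width: 0.0882
grasp_force: 0.0
```

Emit:
send_rows --deltas '[[[0,0,0,-6.5,0],[0,0,0,-6.5,0],[0,0,0,-6.5,0],[0,0,0,-6.5,0],[0,0,0,-6.5,0]]]'

```text
clock: 2.18
tcp_pos: [0.5677, -0.0339, 0.2634]
orientation: [-180.0, 0.0, 50.2]
wrist_force: [-0.3, -0.5, 0.6]
grip_width: 0.0877
grasp_force: 0.0
```

Emit:
send_rows --deltas '[[[0,0,0,-6.5,0],[0,0,0,-6.5,0],[0,0,0,-6.5,0],[0,0,0,-6.5,0],[0,0,0,-6.5,0]]]'

```text
clock: 2.6
tcp_pos: [0.5677, -0.0339, 0.2634]
orientation: [-180.0, -0.0, 82.7]
wrist_force: [0.5, 0.4, 0.1]
grip_width: 0.0882
grasp_force: 0.0
```

Run:
```python
from h import *
st=r.state();im=viewer.snapshot("wrist")
np.save("w1.npy",[*st["tcp_pos"],*st["orientation"]])
cv2.imwrite("pics/w1.png",im[:,:,::-1])
```

```text
(no output)
```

View pics/w1.png

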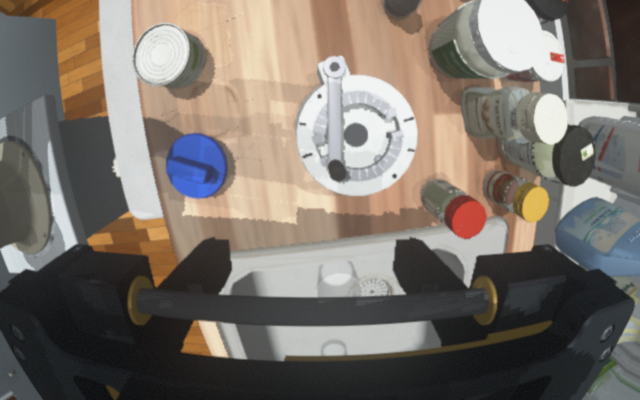

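The wrist view shows the hinge at (335,66), the knob top at (337.5,171), and the rim spanning columns 297 to 418 and rows 74 to 196. The way is clear.

Run:
```python
from h import *
w=np.load("w1.npy");st=dict(tcp_pos=w[:3],orientation=w[3:])
an=lambda v:np.degrees(np.arctan2(v[1],v[0]))
P=np.array([onz("wrist",u,v,.104,st) for u,v in((297,137),(418,134),(359,196),(355,75),(315,93),(400,93),(400,177),(315,178))])
A=np.c_[2*P[:,:2],np.ones(8)];s=np.linalg.lstsq(A,(P[:,:2]**2).sum(1),rcond=None)[0]
c=s[:2];print("c",c,"rad",np.sqrt(s[2]+c@c))
h=onz("wrist",335,66,.112,st)[:2];k=onz("wrist",337.5,172,.1455,st)[:2]
print("h",h,"k",k,np.linalg.norm(h-c),np.linalg.norm(k-h),"gy",an(h-c),"lev",an(k-h))
im=cv2.imread("pics/w1.png");g=im.max(2)
# dark rim marks: sample radii 47..55mm
g4=g
for a in range(-180,180,2):
    row=[]
    for rr in np.arange(.046,.056,.001):
        u,v=proj("wrist",[c[0]+rr*np.cos(np.radians(a)),c[1]+rr*np.sin(np.radians(a)),.104],st)
        row.append(int(g[int(round(v)),int(round(u))]))
    if min(row)<150: print(a,row)
```

```text
c [0.61593034 0.01094259] rad 0.056102583660224116
h [0.60111746 0.07600982] k [ 0.59033496 -0.01083492] 0.06673204208155964 0.08751154630120116 gy 102.82509607437625 lev -97.07752751397568
-168 [205, 132, 149, 111, 122, 131, 103, 133, 165, 163, 192]
-166 [172, 117, 128, 117, 162, 139, 121, 134, 117, 181, 193]
-128 [114, 157, 206, 236, 237, 238, 238, 238, 237, 233, 229]
-126 [91, 152, 228, 238, 238, 238, 238, 239, 237, 227, 227]
-124 [103, 190, 227, 236, 237, 239, 239, 238, 237, 234, 221]
-122 [136, 197, 232, 238, 239, 240, 240, 240, 239, 234, 218]
-54 [239, 239, 200, 106, 107, 107, 123, 183, 227, 210, 210]
-52 [239, 236, 212, 125, 96, 96, 147, 224, 224, 224, 197]
-20 [232, 204, 158, 125, 131, 125, 125, 116, 155, 172, 194]
14 [121, 126, 138, 126, 118, 119, 101, 111, 170, 203, 203]
128 [243, 243, 243, 222, 133, 87, 87, 121, 215, 242, 232]
160 [243, 243, 239, 216, 148, 117, 134, 126, 119, 135, 186]
```

Emit:
send_rows --deltas '[[[13,10,0,0,0.3],[13,9.5,0,0,0.5],[0,0,25,0,0.5],[0,0,25,0,0.5],[0,0,25,0,0.5]]]' --grip_force 6

```text
clock: 3.07
tcp_pos: [0.5906, -0.0104, 0.1876]
orientation: [180.0, 0.0, 82.3]
wrist_force: [-0.1, -0.9, -0.6]
grip_width: 0.0568
grasp_force: 0.0
```

Emit:
send_rows --deltas '[[[0,0,20,0,0.5],[0,0,15,0,0.5],[0,0,11,0,0.5],[0,0,0,0,0.5],[0,0,0,0,0.5]]]'

```text
clock: 3.48
tcp_pos: [0.5908, -0.0106, 0.1429]
orientation: [-180.0, 0.0, 82.3]
wrist_force: [-0.3, 0.1, 0.4]
grip_width: 0.0444
grasp_force: 0.0
```

Emit:
send_rows --deltas '[[[0,0,0,0,1],[0,0,0,0,1],[0,0,0,0,1],[0,0,0,0,1],[0,0,0,0,1]]]'

```text
clock: 3.9
tcp_pos: [0.5909, -0.0104, 0.1431]
orientation: [180.0, 0.0, 82.4]
wrist_force: [0.1, -0.6, 0.5]
grip_width: 0.0139
grasp_force: 6.0
```

Emit:
send_rows --deltas '[[[0.5,-9.2,0,6,1],[0.5,-9.2,0,6,1],[0.5,-9.2,0,6,1],[0.5,-9.2,0,6,1],[0,0,0,0,1]]]'

```text
clock: 4.32
tcp_pos: [0.5554, 0.002, 0.1431]
orientation: [-180.0, 0.1, 58.2]
wrist_force: [-1.4, -3.8, 0.5]
grip_width: 0.0136
grasp_force: 6.0
```

Emit:
send_rows --deltas '[[[0.5,-9.2,0,6,1],[0.5,-9.2,0,6,1],[0.5,-9.2,0,6,1],[0.5,-9.2,0,6,1],[0.5,-9.2,0,6,1]]]'

```text
clock: 4.73
tcp_pos: [0.5247, 0.0347, 0.143]
orientation: [180.0, 0.1, 28.3]
wrist_force: [-2.7, -2.7, 4.0]
grip_width: 0.0138
grasp_force: 6.0
```

Emit:
send_rows --deltas '[[[0.5,-9.2,0,6,1],[0.5,-9.2,0,6,1],[0.5,-9.2,0,6,1],[0.3,-4.5,0,3,1],[0,0,0,0,1]]]'

```text
clock: 5.15
tcp_pos: [0.5152, 0.0662, 0.1429]
orientation: [-180.0, 0.1, 7.5]
wrist_force: [-6.4, -1.0, 4.4]
grip_width: 0.0138
grasp_force: 6.0
```

Emit:
send_rows --deltas '[[[0,0,0,0,0.4],[0,0,0,0,0.4],[0,0,0,0,0.4],[0,0,-20,0,0.4],[0,0,-30,0,0.2]]]'

```text
clock: 5.57
tcp_pos: [0.5146, 0.0653, 0.1912]
orientation: [-179.9, 0.3, 7.5]
wrist_force: [0.8, 0.6, 0.6]
grip_width: 0.0448
grasp_force: 0.0
```

Emit:
send_rows --deltas '[[[0,0,-35,0,0],[0,0,-35,0,0],[0,0,0,0,0]]]'

```text
clock: 5.82
tcp_pos: [0.5176, 0.0652, 0.2692]
orientation: [179.9, -0.6, 7.5]
wrist_force: [0.5, 0.3, 0.3]
grip_width: 0.0651
grasp_force: 0.0
```

Emit:
send_rows --deltas '[[[5,-35,0,0,0],[5,-35,0,0,0],[5,-35,0,0,0],[5,-36,0,0,0],[5,-36,0,0,0]]]'

```text
clock: 6.23
tcp_pos: [0.5175, 0.2458, 0.2623]
orientation: [-180.0, -0.0, 7.5]
wrist_force: [0.9, 0.4, -0.7]
grip_width: 0.0879
grasp_force: 0.0
```

Emit:
send_rows --deltas '[[[5,-36,0,0,0],[0,0,0,-6.9,0],[0,0,0,-6.9,0],[0,0,0,-6.9,0],[0,0,0,-6.9,0]]]'

```text
clock: 6.65
tcp_pos: [0.518, 0.2807, 0.262]
orientation: [-180.0, 0.0, 35.4]
wrist_force: [-0.2, -0.6, 0.1]
grip_width: 0.0879
grasp_force: 0.0
```

Emit:
send_rows --deltas '[[[0,0,0,-6.9,0],[0,0,0,-6.9,0],[0,0,0,-6.9,0],[0,0,0,-6.9,0],[0,0,0,-6.9,0]]]'

```text
clock: 7.07
tcp_pos: [0.5181, 0.2804, 0.2621]
orientation: [-180.0, 0.0, 69.9]
wrist_force: [0.1, 0.6, 0.2]
grip_width: 0.0881
grasp_force: 0.0
```

Emit:
send_rows --deltas '[[[0,0,0,-6.9,0],[0,0,0,-6.9,0],[0,0,0,-6.9,0],[0,0,0,-6.9,0],[0,0,0,-6.9,0]]]'

```text
clock: 7.48
tcp_pos: [0.5181, 0.2804, 0.2621]
orientation: [-180.0, -0.0, 104.4]
wrist_force: [-0.4, -0.5, -0.2]
grip_width: 0.0882
grasp_force: 0.0
```

Run:
```python
from h import *
st=r.state();im=viewer.snapshot("wrist")
w=[*st["tcp_pos"],*st["orientation"]];np.save("w2.npy",w);print(w)
cv2.imwrite("pics/w2.png",im[:,:,::-1])
```

```text
[np.float64(0.5180727519823315), np.float64(0.28044905417203336), np.float64(0.26212545317424013), np.float64(-179.9877688932469), np.float64(-0.006779498237922269), np.float64(104.40846487120416)]
```

View pics/w2.png

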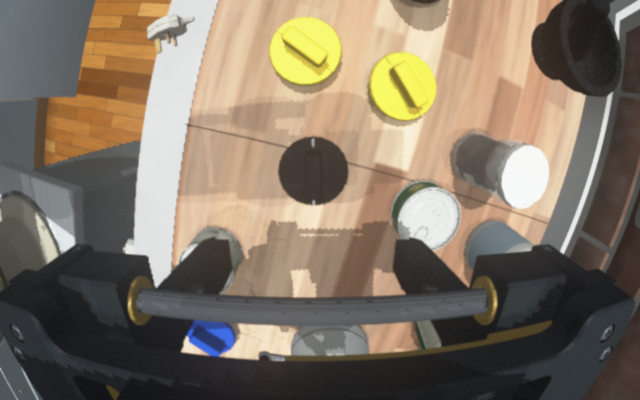

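The wrist view puts the lid cap centre at (313,171), with pointers at (313,143) and (312,202). The bar is aligned with the tool x axis.

Run:
```python
from h import *
w=np.load("w2.npy");st=dict(tcp_pos=w[:3],orientation=w[3:])
an=lambda v:np.degrees(np.arctan2(v[1],v[0]))
im=cv2.imread("pics/w2.png")
a=onz("wrist",313,143,.03,st);b=onz("wrist",312.2,202,.03,st);print(a,b,(a+b)/2,an(a-b),np.linalg.norm(a-b))
m=(im.max(2)<80).astype(np.uint8);m[:135]=0;m[210:]=0;m[:,:275]=0;m[:,352:]=0
m=cv2.morphologyEx(m,cv2.MORPH_CLOSE,np.ones((5,5)))
u,v=np.argwhere(m).mean(0)[::-1];(cc,rr)=cv2.minEnclosingCircle(np.argwhere(m)[:,::-1].astype(np.float32));print(u,v,cc,rr)
c=onz("wrist",*cc,.028,st);print("cap",c)
R=Ro.from_euler("xyz",st["orientation"],degrees=True).as_matrix()
for p in ((a+b)/2,c): print("tool delta",R.T@(p-st["tcp_pos"])*1000)
```

```text
[0.50950424 0.31588    0.03      ] [0.52614661 0.24750012 0.03      ] [0.51782542 0.28169006 0.03      ] 103.67876348885605 0.07037595668709552
312.9761835608481 170.58873075805982 (312.9521789550781, 170.78695678710938) 33.952938079833984
cap [0.51765319 0.28404778 0.028     ]
tool delta [1.23604894e+00 1.18804880e-01 2.32125581e+02]
tool delta [  3.56223456   0.53909308 234.12576657]
```

Emit:
send_rows --deltas '[[[1.5,0.2,40,0.7,0.3],[0,0,40,0,0.5],[0,0,40,0,0.5],[0,0,35,0,0.5],[0,0,25,0,0.5]]]' --grip_force 45

```text
clock: 7.95
tcp_pos: [0.5165, 0.2816, 0.0791]
orientation: [-179.8, 0.0, 103.2]
wrist_force: [0.8, 0.2, -1.3]
grip_width: 0.0574
grasp_force: 0.0
```

Emit:
send_rows --deltas '[[[0,0,15,0,0.5],[0,0,9,0,0.5],[0,0,0,0,0.5],[0,0,0,0,0.5]]]'

```text
clock: 8.28
tcp_pos: [0.518, 0.2822, 0.0591]
orientation: [180.0, -0.0, 103.3]
wrist_force: [-0.3, 1.7, 0.3]
grip_width: 0.0443
grasp_force: 0.0
```

Emit:
send_rows --deltas '[[[0,0,0,0,1],[0,0,0,0,1],[0,0,0,0,1],[0,0,0,0,1],[0,0,0,0,1]]]'

```text
clock: 8.7
tcp_pos: [0.5179, 0.2822, 0.0593]
orientation: [179.9, -0.0, 103.3]
wrist_force: [0.3, 0.3, 3.1]
grip_width: 0.0175
grasp_force: 44.9
```

Emit:
send_rows --deltas '[[[0,0,-10,0,1],[0,0,-35,0,1],[0,0,-40,0,1],[0,0,-40,0,1],[0,0,-40,0,1]]]'

```text
clock: 9.12
tcp_pos: [0.5171, 0.282, 0.2263]
orientation: [-180.0, -0.0, 103.3]
wrist_force: [1.0, 0.7, -0.9]
grip_width: 0.0176
grasp_force: 44.9
```

Emit:
send_rows --deltas '[[[-25,3,-5,0,1],[-37,4,0,0,1],[-37,4,0,0,1],[-37,4,0,0,1],[-37,4,0,0,1]]]'

```text
clock: 9.53
tcp_pos: [0.576, 0.1166, 0.2295]
orientation: [180.0, -0.0, 103.3]
wrist_force: [0.6, -1.1, -1.0]
grip_width: 0.0178
grasp_force: 44.9
```

Emit:
send_rows --deltas '[[[-37,4,0,0,1],[-37,5,0,0,1],[-39,5,0,0,1],[0,0,0,6.9,1],[0,0,0,6.9,1]]]'

```text
clock: 9.95
tcp_pos: [0.6157, 0.0092, 0.2289]
orientation: [-180.0, -0.0, 89.0]
wrist_force: [0.3, 0.6, -1.4]
grip_width: 0.0178
grasp_force: 44.9
```

Emit:
send_rows --deltas '[[[0,0,0,6.9,1],[0,0,0,6.9,1],[0,0,0,6.9,1],[0,0,0,6.9,1],[0,0,0,6.9,1]]]'

```text
clock: 10.37
tcp_pos: [0.6153, 0.0115, 0.2293]
orientation: [-180.0, 0.0, 54.7]
wrist_force: [1.0, -0.9, -1.1]
grip_width: 0.0177
grasp_force: 44.9
```

Emit:
send_rows --deltas '[[[0,0,0,6.9,1],[0,0,0,6.9,1],[0,0,0,6.9,1],[0,0,0,6.9,1],[0,0,0,6.9,1]]]'

```text
clock: 10.78
tcp_pos: [0.6153, 0.0115, 0.2293]
orientation: [-180.0, 0.0, 20.2]
wrist_force: [0.3, 0.6, -0.6]
grip_width: 0.0177
grasp_force: 44.9
```

Emit:
send_rows --deltas '[[[0,0,0,0,1],[0,0,0,0,1]]]'

```text
clock: 10.95
tcp_pos: [0.6154, 0.0115, 0.2291]
orientation: [-180.0, -0.0, 20.7]
wrist_force: [0.3, -0.5, -1.0]
grip_width: 0.0176
grasp_force: 44.9
```

Run:
```python
from h import *
st=r.state();im=viewer.snapshot("wrist");t=viewer.snapshot("top")
w=[*st["tcp_pos"],*st["orientation"]];np.save("w3.npy",w);print(np.round(w,4),st["wrist_force"],st["q"][5])
cv2.imwrite("pics/w3.png",im[:,:,::-1]);cv2.imwrite("pics/t3.png",t[:,:,::-1])
cv2.imwrite("pics/w3c.png",np.hstack([cv2.resize(im[130:330,200:420,::-1],None,fx=2,fy=2),cv2.resize(t[140:240,390:490,::-1],None,fx=3.5,fy=4)]))
```

```text
[ 6.15400e-01  1.15000e-02  2.29100e-01 -1.79999e+02 -1.80000e-03
  2.07184e+01] [ 0.33488295 -0.54346654 -1.0334095 ] 59.45965421582685
```

View pics/w3c.png

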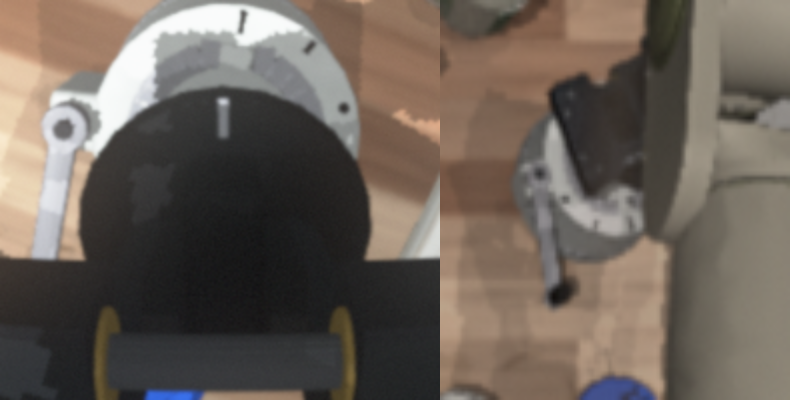

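Lever is clear at roughly 95°. The in-hand lid's front pointer is at px (311.5,188.5), cap front edge at row 174. The grinder's long tick is at (321.5,140), and the lid still needs about 7.4° more turn.

Run:
```python
from h import *
w=np.load("w3.npy");st=dict(tcp_pos=w[:3],orientation=w[3:])
R=Ro.from_euler("xyz",st["orientation"],degrees=True).as_matrix()
an=lambda v:np.degrees(np.arctan2(v[1],v[0]))
z=st["tcp_pos"][2]-.0593+.029
for n,(u,v) in dict(po=(311.5,178.5),pi=(311.5,199),edge=(312,174)).items():
    print(n,R.T@(onz("wrist",u,v,z,st)-st["tcp_pos"])*1000)
w2=np.load("w2.npy");s2=dict(tcp_pos=w2[:3],orientation=w2[3:])
im=cv2.imread("pics/w2.png").max(2);print(im[134:156,313],im[190:212,312])
for g in(np.array([.616,.011]),): 
    for u,v in((321.5,135),(321.5,145)):
        p=onz("wrist",u,v,.104,st)[:2];print("tick",p,an(p-g),np.linalg.norm(p-g))
    h=onz("wrist",232,194,.112,st)[:2];print("hinge",h,an(h-g),np.linalg.norm(h-g))
    p=onz("wrist",200+344/2,130+107/2,.104,st)[:2];print("dot",p,an(p-g),np.linalg.norm(p-g))
```

```text
po [39.8743131  -0.44035596 30.30128994]
pi [29.16585514 -0.44400828 30.30094557]
edge [42.17864448 -0.19028261 30.30135987]
[202 185 149 106 120 153 163 158 157 156 155 149 128  95  75  68  65  64
  63  62  64  66] [ 65  65  68  68  70  67  67  68  68  77  99 124 134 134 152 203 240 246
 246 246 246 246]
tick [0.66831699 0.02362974] 13.571991924456958 0.05381986545213452
tick [0.66082266 0.02075173] 12.274133587774424 0.04587120486752172
hinge [0.59932055 0.07540661] 104.51898232408479 0.0665313087020377
dot [ 0.64629827 -0.02976776] -53.38056750114487 0.05079365011933125
```

Emit:
send_rows --deltas '[[[0,0,0,3.7,1],[0,0,0,3.7,1],[0,0,25,0,1],[0,0,20,0,1],[0,0,14,0,1]]]'

```text
clock: 11.47
tcp_pos: [0.615, 0.0115, 0.168]
orientation: [-180.0, 0.1, 13.3]
wrist_force: [-0.2, 1.0, -2.1]
grip_width: 0.0178
grasp_force: 44.9
```

Emit:
send_rows --deltas '[[[0,0,3,0,1],[0,0,3,0,1],[0,0,0,0,1]]]'

```text
clock: 11.72
tcp_pos: [0.6157, 0.0114, 0.1641]
orientation: [180.0, -0.0, 13.2]
wrist_force: [0.0, -0.0, -1.1]
grip_width: 0.0176
grasp_force: 44.9
```

Emit:
send_rows --deltas '[[[0,0,2,0,1],[0,0,2,0,1],[0,0,0,0,1]]]'

```text
clock: 11.97
tcp_pos: [0.6156, 0.0114, 0.1599]
orientation: [180.0, -0.0, 13.1]
wrist_force: [0.2, 0.3, -2.2]
grip_width: 0.0176
grasp_force: 44.9
```

Emit:
send_rows --deltas '[[[0,0,2,0,1],[0,0,2,0,1],[0,0,2,0,1],[0,0,0,0,1]]]'

```text
clock: 12.3
tcp_pos: [0.6154, 0.0114, 0.1532]
orientation: [-180.0, 0.0, 13.1]
wrist_force: [-0.1, -0.2, -0.8]
grip_width: 0.0174
grasp_force: 44.9
```

Emit:
send_rows --deltas '[[[0,0,2,0,1],[0,0,2,0,1],[0,0,2,0,1],[0,0,0,0,1]]]'

```text
clock: 12.63
tcp_pos: [0.6154, 0.0115, 0.1472]
orientation: [-180.0, 0.0, 13.1]
wrist_force: [-0.7, 0.1, -1.6]
grip_width: 0.0175
grasp_force: 44.9
```

Emit:
send_rows --deltas '[[[0,0,2,0,1],[0,0,1,0,1],[0,0,0,0,1]]]'

```text
clock: 12.88
tcp_pos: [0.6155, 0.0115, 0.1445]
orientation: [-180.0, 0.0, 13.1]
wrist_force: [0.7, 0.1, -2.1]
grip_width: 0.0177
grasp_force: 44.9
```

Emit:
send_rows --deltas '[[[0,0,0.7,0,1],[0,0,0,0,1]]]'

```text
clock: 13.05
tcp_pos: [0.6156, 0.0114, 0.1443]
orientation: [180.0, -0.0, 13.1]
wrist_force: [-2.3, -0.9, 0.9]
grip_width: 0.0178
grasp_force: 44.9
```

Emit:
send_rows --deltas '[[[0,0,0.5,0,1],[0,0,0,0,1]]]'

```text
clock: 13.22
tcp_pos: [0.6156, 0.0113, 0.1443]
orientation: [180.0, -0.0, 13.1]
wrist_force: [-3.2, -0.3, 4.9]
grip_width: 0.0174
grasp_force: 44.9
```

Seated: the TCP stopped at 0.1443 as predicted, with contact force rising. Now the clockwise turn.

Emit:
send_rows --deltas '[[[0,0,0,4,1],[0,0,0,4,1],[0,0,0,4,1],[0,0,0,4,1],[0,0,0,0,1]]]'

```text
clock: 13.63
tcp_pos: [0.6158, 0.0113, 0.1443]
orientation: [180.0, -0.1, -3.0]
wrist_force: [-0.2, -0.8, 5.4]
grip_width: 0.0178
grasp_force: 44.9
```

Emit:
send_rows --deltas '[[[0,0,0,4,1],[0,0,0,4,1],[0,0,0,4,1],[0,0,0,4,1],[0,0,0,1,1]]]'

```text
clock: 14.05
tcp_pos: [0.6158, 0.0114, 0.1443]
orientation: [-180.0, -0.1, -19.9]
wrist_force: [-2.0, -0.0, 4.4]
grip_width: 0.0179
grasp_force: 44.9
```

Emit:
send_rows --deltas '[[[0,0,0,0,1],[0,0,0,0,1]]]'

```text
clock: 14.22
tcp_pos: [0.6158, 0.0113, 0.1443]
orientation: [-180.0, -0.1, -19.8]
wrist_force: [-1.6, -0.4, 5.2]
grip_width: 0.0176
grasp_force: 44.9
```

Run:
```python
from h import *
st=r.state();im=viewer.snapshot("wrist")
print(st["tcp_pos"],st["orientation"],st["wrist_force"],st["torque"])
w=[*st["tcp_pos"],*st["orientation"]];np.save("w4.npy",w)
cv2.imwrite("pics/w4.png",im[:,:,::-1])
cv2.imwrite("pics/w4c.png",cv2.resize(im[130:280,220:420,::-1],None,fx=4,fy=4,interpolation=2))
```

```text
[0.61584396 0.01134101 0.14427796] [-1.79993423e+02 -7.36201801e-02 -1.97537014e+01] [-1.61338378 -0.3580163   5.15431786] [0.10208359 0.2760688  0.08207439]
```

View pics/w4c.png

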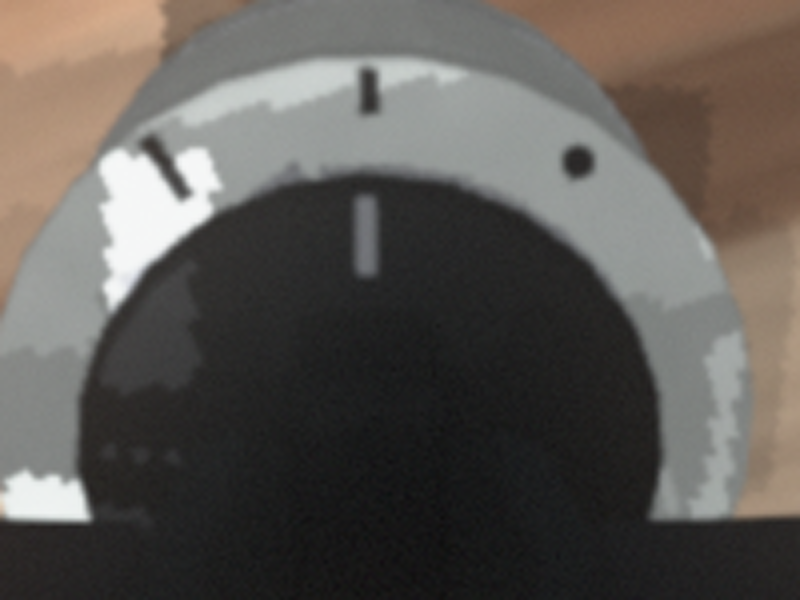

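The pointer (crop 366,235) is in line with the short tick (369,90), well short of the dot at (578,162). The spring is pushing back at about 0.08 N m, the lid is home, and the grip is holding at 45 N. Handing in.

```bash
python3 -c "
from bench import r
print(r.close_job())"
```

```text
the job is handed in; nothing more can be done
None
```

I handed the job in with the lever swung clear, the lid fully home and turned about 33° to its short ticks (not to the click), and the gripper still holding it against the spring.

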